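# Roll the wide sample cartridge to the inspection line

## Task

Two closed steel cartridges lie on the dark grey inspection board, one on each side of the white tape line. Roll the wider one across the board by pushing its side, without lifting it, until it rests along the tape line, its axis above the tape and parallel to it. Do not let it run past the line, and leave the slim cartridge where it lies.

Things in the scene. Friction and masses are not known exactly. Their poses are not given: they have to be found in the camera images.
- wide_cartridge: Wider of two closed steel cylinders, 38 mm diameter, 100 mm long (plus a 3 mm brass stub at each end), 0.17 to 0.33 kg, on the board, free to roll. Origin at its middle, 19 mm above the board; y is its axis, x and z turn as it rolls. Starts 65 to 80 mm from the tape line, on the near or the far side, yawed up to 0.12 rad from it. Pushed at 4 cm/s it rolls on up to 8 mm after the fingers stop.
- slim_cartridge: Slimmer steel cylinder, 22 mm diameter, 100 mm long, lying on the board on the other side of the tape line, 65 to 80 mm from it. Origin at its middle, 11 mm above the board; y is its axis. To be left where it is. Round the board: a tall table on legs to the left (swing in from the robot's side), a bench vice to the right, a cabinet 0.77 m ahead of the base.
- line (a point): Middle of the flat white tape line (10 x 170 mm) on the fixed dark board, on its top, 10 mm above the bench. y along the tape, x across it (rolling direction), level, away from the robot, z up. Board 280 mm along x, 210 mm along y. A stopper (32 mm wide, 26 high) and a brass fitting (18 x 52 mm, 16 high) lie on its left and right margins, centred about 90 mm from the board's midline.

How it is judged (in metres and radians):
On the way:
1. the wide cartridge has rolled at least about a quarter turn (angle between wide_cartridge's own z axis and vertical above 1.4 rad), for 0.05 s.
At the end, for the whole second after the job is handed in: The wide cartridge lies at rest on the board along the tape line: its middle within 13 mm of the line across it and within 50 mm of the tape's middle along it, its axis within 0.2 rad of the tape; the slim cartridge is within 15 mm of where it started (x of wide_cartridge in the frame of line between -0.013 and 0.013 m and y of wide_cartridge in the frame of line between -0.05 and 0.05 m and z of wide_cartridge in the frame of line between 0.015 and 0.023 m and angle between the y axis of wide_cartridge and the y axis of line, either way round below 0.2 rad and linear speed of wide_cartridge below 0.01 m/s and distance of slim_cartridge from where it was at the start of the episode below 0.015 m); the robot touches nothing.
It fails at once if the wide cartridge is lifted more than 12 mm off the board (z of wide_cartridge in the frame of line above 0.031 m).
It fails at once if the wide cartridge runs more than 30 mm past the line ((x of slim_cartridge in the frame of line above 0 m and x of wide_cartridge in the frame of line above 0.03 m) or (x of slim_cartridge in the frame of line below 0 m and x of wide_cartridge in the frame of line below -0.03 m)).
It fails at once if the slim cartridge is moved more than 15 mm (distance of slim_cartridge from where it was at the start of the episode above 0.015 m).
It also fails if it takes over 35 s, if anything falls off the work surface, if the arm or the gripper's body presses on something with over 40 N, if the wrist force passes 120 N, or if a joint passes its speed limit or range.

## Robot

A 6-joint arm with a two-finger parallel gripper is mounted at the origin on a cart in front of the work surface, level with it; the furniture and walls round the work are solid. World frame = base frame: x ahead of the robot, y to its left, z up, the work surface at z = 0. Lengths are in mm, angles in rad, forces in N, time in s.
With the tool pointing down it reaches from about 275 to 750 mm from the base axis. Payload 10.2 kg.
Tool frame: the origin (TCP) lies between the finger pads; the fingertips stand 17 mm ahead of it and the grasp point (between the pads) lies 2 mm behind it; z points along the fingers, y is the line along which they close (so a half turn about z gives the same grasp; the last joint's range is limited). The gripper opens to 85 mm and grips with 20 to 120 N. Pads are 22 mm wide; open, the fingers measure 114 mm over their backs; the gripper's body (76 mm by 85 mm) begins 54 mm behind the grasp point. The pads swing forward as they close: fully open they stand 13 mm farther back than shut.
Start: joints at [-0.223, 0.313, 1.498, -0, 1.331, -0.223], TCP at [525.006, -0.013, 214.594] pointing down, gripper open.
Joint ranges: [-2.94, 2.94], [-0.97, 2.17], [0.19, 2.56], [-1.23, 4.37], [0.02, 3.11], [-2.88, 2.88]. Speed limits (rad/s): [2.39, 2.39, 3.01, 3.14, 3.14, 3.14].

## Interface

Orientations are given as a unit quaternion [w, x, y, z].
In Python, from rig import * gives the robot as it stands.
- The arm moves only by the tool step_arm, never from a script. Its argument "commands" is text: rows parted by semicolons, each of 7 numbers parted by spaces: the opening, from 0 (shut) to 1 (fully open), then the shift along the tool's x, y, z in cm, then the turn, a rotation vector about the tool's x, y, z in rad. In form: hand x y z rx ry rz; .... A call has 1 to 20 rows; each row is the pose to reach, as a shift and turn from the pose commanded when the call began, along the tool's axes at that moment; what a row does not reach only later rows make up. A row lasts 1/12 s, in which the tool goes at most 41.7 mm and 7.16 degrees, less where a joint would pass 70% of its speed; a pose out of reach is approached as far as the arm can. A call with a gripper value outside its range is refused whole. The fingers move at their own pace and stop on an object; "newtons" is the grip in N (left out, the last holds). Time passes only in rows, so rows that repeat a pose let the fingers close. It gives the time, the measured TCP pose, the force, the opening and the grip force at its end, in the units of the state.
- sense(): the state, without advancing time (a new reading comes with each control period).
- capture(name): name is "scene" or "side" or "wrist"; returns the picture (400x640x3 uint8, red, green, blue); there is no depth.
- camera_model(name): a dict with "mtx" (3x3 intrinsics, pixels), "eye" and "rotation" of the camera in the world. Camera axes: x right, y down, z forward; pixel columns grow to the right and rows downward; lengths in mm; the calibration is good to about 2 mm. A picture is of the moment at which its call begins: read the wrist's pose just before it. camera_model takes no time and is no camera call; for the wrist camera it gives the pose at the moment of the call.
- finish_job(): hands the job in; it is judged then, once.
Trained networks look in the newest picture that a camera, given by its name, has taken for a name from the list of things; names that differ only in an ending like _2 or _b are one class to them, and where a whole thing is asked for, a point or a joint stands for the part that bears it (a point fixed in the world has none). Each returns a list of dicts, best first, with "score" (0 to 1); they miss things now and then, are a little off and sometimes report something else, mostly with a low value. They report only what shows in the picture. A call takes as long as a camera call.
- search_frame(camera, label): "rect" ([centre column, centre row, width, height] in pixels, round what is visible of it).
- trace(camera, label): "mask" (400x640 bool, what is visible of it) and "rect" ([centre column, centre row, width, height] in pixels, round what is visible of it).
- spot_point(camera, label): "xy" ([column, row] in pixels: a listed point, or the origin of a listed thing).
The state is a dict: "time_s": time; "joints": joint angles; "dq": joint speeds; "tau": joint torques, N m; "eef_pos": TCP position; "ee_rot": TCP orientation; "force": force on the tool from outside, world axes, zero at the start; "wrist_torque": the same for the moment, N m; "grip_width": opening from 0.0 (shut) to 1.0 (fully open); "grip_force": force on a finger pad.
Only numpy, scipy, OpenCV 4.12 (cv2) and the standard library are available. Lean on these libraries where they do the work, as an engineer would, in place of code of your own. Each camera call takes 0.05 s, during which the arm holds its last target. There are 200 camera calls.

## Working session

There is one attempt and no reset: what is moved stays moved. The work goes in short steps, Python scripts to look and compute and a tool call to move; the robot and the scene stay as the last step left them, time stands still between calls to the robot, and variables do not carry over. Pictures are saved under pics/ and viewed, at most 10 in all, crops included, and the job is handed in when it is done.

Besides the shell and the picture viewer there is one more tool, called by a JSON object that holds its "api" and its "payload". step_arm: Moves the arm, as the interface text tells. Its arguments: {"type":"object","properties":{"commands":{"type":"string"},"newtons":{"type":"number"}},"required":["commands"]}

```bash
mkdir -p pics; cat > h.py <<'E'
from rig import *
import numpy as np, cv2
def ray(cam,px,z):
    m=camera_model(cam);K=np.array(m["mtx"]);R=np.array(m["rotation"]);e=np.array(m["eye"])
    d=R@np.linalg.solve(K,np.array([px[0],px[1],1.]))
    return e+d*(z-e[2])/d[2]
def save(cam,n):
    im=capture(cam);cv2.imwrite(f"pics/{n}.png",im[:,:,::-1]);return im
E
python3 - <<'E'
from h import *
for c in ("scene","wrist","side"):
    save(c,c+"0"); m=camera_model(c); print(c,np.round(m["eye"]),np.round(m["rotation"],2).tolist())
    for l,z in (("wide_cartridge",29),("slim_cartridge",21),("line",10)):
        for r in spot_point(c,l)[:2]: print(l,r["score"],np.round(r["xy"]),ray(c,r["xy"],z).round(1))
s=sense();print(s["ee_rot"],s["time_s"],s["grip_width"])
a=[cv2.imread(f"pics/{c}0.png") for c in("scene","wrist")]
E
```

```text
scene [ 124. -528.  401.] [-0.52, 0.8, -0.26, 0.15]Traceback (most recent call last):
  File "<stdin>", line 5, in <module>
  File "h.py", line 5, in ray
    d=R@np.linalg.solve(K,np.array([px[0],px[1],1.]))
      ~^~~~~~~~~~~~~~~~~~~~~~~~~~~~~~~~~~~~~~~~~~~~~~
ValueError: matmul: Input operand 1 has a mismatch in its core dimension 0, with gufunc signature (n?,k),(k,m?)->(n?,m?) (size 3 is different from 4)
```

View pics/scene0.png

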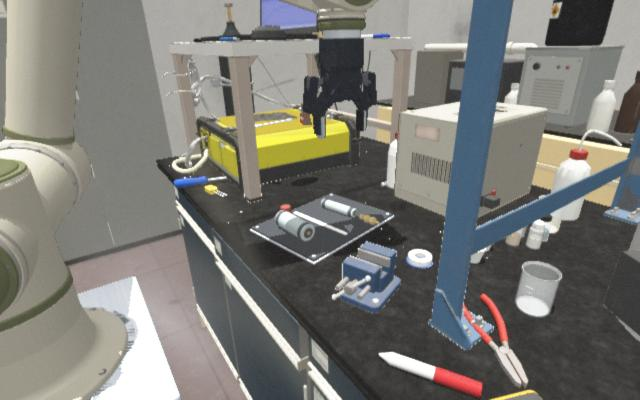

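The scene picture shows the wide cartridge on the near (robot) side at about (295,226). The tape is at (322,222) and the slim cartridge beyond it at (340,208). The camera rotation is a quaternion, so I'll fix the helper.

```bash
sed -i 's/^import numpy.*/&\nfrom scipy.spatial.transform import Rotation as Ro/; s/R=np.array(m\["rotation"\])/q=m["rotation"];R=Ro.from_quat([q[1],q[2],q[3],q[0]]).as_matrix()/' h.py
python3 - <<'E'
from h import *
for c in ("scene","wrist","side"):
    save(c,c+"0"); m=camera_model(c); print(c,np.round(m["eye"]))
    for l,z in (("wide_cartridge",29),("slim_cartridge",21),("line",10)):
        for r in spot_point(c,l)[:2]: print(l,r["score"],np.round(r["xy"]),ray(c,r["xy"],z).round(1))
s=sense();print(s["ee_rot"],s["time_s"],s["grip_width"])
E
```

```text
scene [ 124. -528.  401.]
wide_cartridge 0.77 [294. 227.] [468.5  93.4  29. ]
line 0.43 [319. 222.] [543.4 109.9  10. ]
wrist [525.  66. 373.]
wide_cartridge 0.83 [269.  80.] [471.7 105.7  29. ]
slim_cartridge 0.94 [400.  59.] [614.5 127.8  21. ]
line 0.6 [336.  78.] [544.9 110.4  10. ]
side [943. 426. 716.]
wide_cartridge 0.92 [336. 192.] [470.1  97.9  29. ]
slim_cartridge 0.83 [300. 258.] [616. 131.  21.]
[1.10659005e-05 7.07114382e-01 7.07099181e-01 9.70379240e-06] 0.7 1.0007720885973101
```

View pics/wrist0.png

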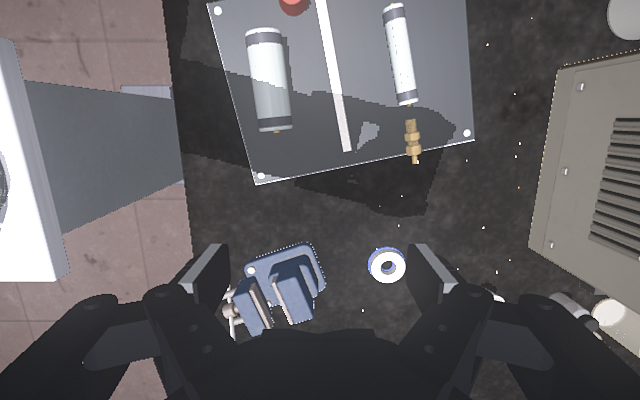

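View pics/side0.png

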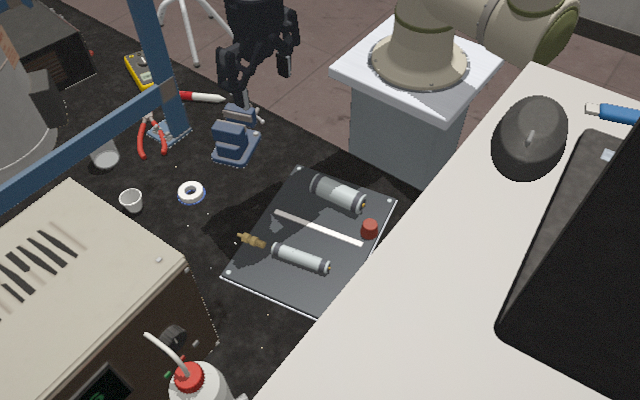

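The wrist picture shows the wide cartridge from (264,30) to (275,130). The tape runs from (322,0) to (347,152), with the slim cartridge around (400,55) and the red stopper at (293,5). In the side picture the wide cartridge is at (337,193), and the table top covers the right side. Next I'll get the axes from the masks.

```bash
cat >> h.py <<'E'
def axis(cam,l,z):
    t=trace(cam,l)
    if not t: return None
    m=t[0]["mask"].astype(np.uint8)
    c=cv2.minAreaRect(cv2.findNonZero(m)); b=cv2.boxPoints(c)
    e=sorted([(np.linalg.norm(b[i]-b[(i+1)%4]),i) for i in range(4)])[:2]
    P=[ray(cam,(b[i]+b[(i+1)%4])/2,z) for _,i in e]
    P.sort(key=lambda p:p[1]); d=P[1]-P[0]
    return t[0]["score"],((P[0]+P[1])/2).round(1),np.linalg.norm(d).round(1),round(float(np.arctan2(-d[0],d[1])),3)
E
python3 - <<'E'
from h import *
im=capture("wrist")
print(axis("wrist","wide_cartridge",34),axis("wrist","slim_cartridge",21))
m=(im.min(2)>215).astype(np.uint8); m[:,:305]=0;m[:,360:]=0;m[165:]=0
p=np.argwhere(m)[:,::-1]; print(len(p))
a=[ray("wrist",q,10) for q in ((322,0),(347,152))]; print("tape hand",a)
print("mask line",cv2.fitLine(np.array([ray("wrist",q,10)[:2] for q in p],np.float32),cv2.DIST_HUBER,0,.01,.01).ravel())
for q in ((255,184),(473,139),(208,3)): print("board corner",ray("wrist",q,10))
print("leg",ray("scene",(252,198),0), "stopper",ray("wrist",(293,3),36))
im=capture("side")
print(axis("side","wide_cartridge",29),axis("side","slim_cartridge",21))
print([ray("side",q,10) for q in ((276,212),(361,244))])
E
```

```text
(0.93, array([471.3, 103.1,  34. ]), np.float64(105.5), 0.082) (0.92, array([614.7, 130.4,  21. ]), np.float64(106.5), 0.255)
1405
tape hand [array([529.26487326, 188.4796587 ,  10.        ]), array([560.30133493,  25.63334393,  10.        ])]
mask line [ 2.01650918e-01 -9.79457438e-01  5.42051636e+02  1.14753586e+02]
board corner [445.46439131 -14.32080819  10.        ]
board corner [712.22451137  41.11885481  10.        ]
board corner [406.12163932 185.78405724  10.        ]
leg [ 4.88475007e+02  3.65122807e+02 -5.68434189e-14] stopper [499.87452034 177.1150622   36.        ]
(0.74, array([470.9, 101.4,  29. ]), np.float64(109.8), 0.092) (0.67, array([614.2, 129.9,  21. ]), np.float64(105.5), 0.248)
[array([560.55176065,  31.65928895,  10.        ]), array([525.41497827, 192.83508143,  10.        ])]
```

{"api": "step_arm", "payload": {"commands": "0.6 9.3 -10.1 6 0 0 1.368; 0.6 9.3 -10.1 6 0 0 1.368; 0.6 9.3 -10.1 6 0 0 1.368; 0.6 9.3 -10.1 6 0 0 1.368; 0.6 9.3 -10.1 6 0 0 1.368; 0.6 9.3 -10.1 6 0 0 1.368; 0.6 9.3 -10.1 6 0 0 1.368; 0.6 9.3 -10.1 6 0 0 1.368; 0.6 9.3 -10.1 6 0 0 1.368; 0.6 9.3 -10.1 6 0 0 1.368; 0.6 9.3 -10.1 6 0 0 1.368; 0.6 9.3 -10.1 6 0 0 1.368; 0.6 9.3 -10.1 6 0 0 1.368; 0.6 9.3 -10.1 6 0 0 1.368"}}

```text
time_s: 2.17
eef_pos: [424.0, 93.0, 154.6]
ee_rot: [-0.0, 0.995, 0.103, 0.0]
force: [0.2, 0.4, -0.4]
grip_width: 0.601
grip_force: 0.0
```

```bash
cat >> h.py <<'E'
def tol(p,yaw=.203,c=(543.3,110.5)):
    d=np.array(p[:2])-c; cs,s=np.cos(yaw),np.sin(yaw)
    return (d@[cs,s]).round(1),(d@[-s,cs]).round(1)
E
python3 - <<'E'
from h import *
s=sense();print(s["eef_pos"],tol(s["eef_pos"]),s["ee_rot"],s["time_s"],s["grip_width"],s["joints"])
save("wrist","w1")
for l,z in (("wide_cartridge",34),("slim_cartridge",21)):
    r=axis("wrist",l,z);print(r,r and tol(r[1]))
q=Ro.from_quat([*s["ee_rot"][1:],s["ee_rot"][0]]).as_matrix();print(q.round(3))
E
```

```text
[424.00889901  93.0082827  154.61891374] (np.float64(-120.4), np.float64(6.9)) [-1.93223766e-05  9.94687613e-01  1.02939552e-01  1.70031697e-05] 2.1667 0.6007801880519102 [-5.53238894e-02  1.75287436e-01  1.84210837e+00  4.82602178e-05
  1.12416936e+00  1.30920714e+00]
(0.85, array([471.8, 103.1,  34. ]), np.float64(104.6), 0.09) (np.float64(-71.5), np.float64(7.2))
None None
[[ 0.979  0.205  0.   ]
 [ 0.205 -0.979  0.   ]
 [ 0.    -0.    -1.   ]]
```

View pics/w1.png

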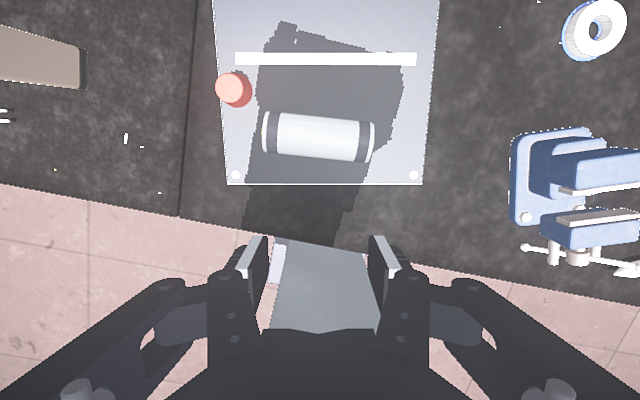

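The wrist picture shows the tape level from (234,59) to (416,59), so the tool is aligned with it. The cartridge is at (318,137), slightly yawed, and the stopper at (233,88) is clear of its path. I'll lower behind the cartridge.

```bash
python3 - <<'E'
from h import *
for q in ((234,59),(416,59),(325,59)): p=ray("wrist",q,10);print(p.round(1),tol(p))
E
```

```text
[525.2 194.3  10. ] (np.float64(-0.9), np.float64(85.7))
[559.8  26.2  10. ] (np.float64(-0.8), np.float64(-85.9))
[542.5 110.2  10. ] (np.float64(-0.9), np.float64(-0.1))
```

{"api": "step_arm", "payload": {"commands": "0.6 0 0 3 0 0 0; 0.6 0 0 6 0 0 0; 0.6 0 0 9 0 0 0; 0.6 0 0 10.5 0 0 0; 0.6 0 0 11.3 0 0 0; 0.6 0 0 11.7 0 0 0; 0.6 0 0 11.7 0 0 0; 0.6 0 0 11.7 0 0 0"}}

```text
time_s: 2.98
eef_pos: [424.6, 93.0, 38.4]
ee_rot: [0.0, 0.995, 0.101, 0.001]
force: [1.1, -0.6, 0.2]
grip_width: 0.602
grip_force: 0.0
```

```bash
python3 - <<'E'
from h import *
s=sense();print(s["eef_pos"],s["force"],s["time_s"])
save("side","s2")
im=cv2.imread("pics/s2.png")[110:310,220:440];cv2.imwrite("pics/s2c.png",cv2.resize(im,None,fx=3,fy=3))
E
```

```text
[424.63502288  92.96690087  38.41366746] [ 1.08279188 -0.56688843  0.18597586] 2.9833
```

View pics/s2c.png

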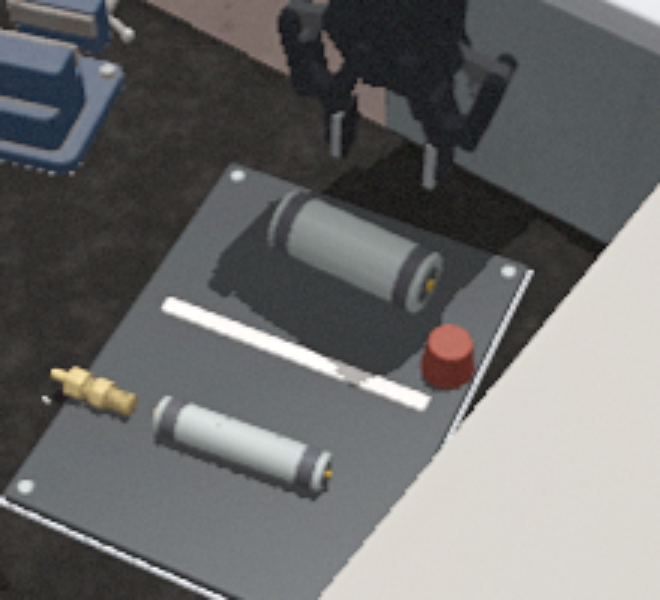

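The side view shows both fingers behind the cartridge, with a clear path to the tape. I'll start a slow push.

{"api": "step_arm", "payload": {"commands": "0.6 0.5 0 0 0 0 0; 0.6 1.0 0 0 0 0 0; 0.6 1.2 0 0 0 0 0; 0.6 1.4 0 0 0 0 0; 0.6 1.6 0 0 0 0 0; 0.6 1.8 0 0 0 0 0; 0.6 2.0 0 0 0 0 0; 0.6 2.2 0 0 0 0 0; 0.6 2.4 0 0 0 0 0; 0.6 2.6 0 0 0 0 0; 0.6 2.8 0 0 0 0 0; 0.6 3.0 0 0 0 0 0; 0.6 3.2 0 0 0 0 0; 0.6 3.4 0 0 0 0 0; 0.6 3.6 0 0 0 0 0; 0.6 3.8 0 0 0 0 0; 0.6 4.0 0 0 0 0 0; 0.6 4.1 0 0 0 0 0; 0.6 4.2 0 0 0 0 0; 0.6 4.2 0 0 0 0 0"}}

```text
time_s: 4.7
eef_pos: [465.3, 101.4, 37.6]
ee_rot: [0.0, 0.995, 0.101, 0.0]
force: [-0.3, 0.3, 0.5]
grip_width: 0.598
grip_force: 0.0
```

```bash
cat > look.py <<'E'
from h import *
s=sense();print(s["eef_pos"],tol(s["eef_pos"]),s["force"],s["time_s"])
for c in ("wrist","side"):
    capture(c)
    for l,z in (("wide_cartridge",34 if c=="wrist" else 29),("slim_cartridge",21)):
        r=axis(c,l,z);print(c,l,r,r and tol(r[1]))
E
python3 look.py
```

```text
[465.30599087 101.4482146   37.60534429] (np.float64(-78.2), np.float64(6.9)) [-0.26635642  0.26774089  0.49728498] 4.7
wrist wide_cartridge (0.97, array([473.8, 102.8,  34. ]), np.float64(106.4), 0.113) (np.float64(-69.6), np.float64(6.5))
wrist slim_cartridge None None
side wide_cartridge (0.9, array([470.4, 100.8,  29. ]), np.float64(110.9), 0.089) (np.float64(-73.4), np.float64(5.2))
side slim_cartridge (0.63, array([614.3, 129.9,  21. ]), np.float64(104.5), 0.245) (np.float64(73.5), np.float64(4.7))
```

The numbers disagree: the fingers are level with the cartridge, yet it hasn't moved. I need to look.

```bash
python3 - <<'E'
from h import *
a=save("side","s3")[110:310,240:440]
b=save("wrist","w3")[0:400,160:480]
cv2.imwrite("pics/c3.png",np.hstack([cv2.resize(a,(400,400)),b])[:,:,::-1])
E
```

```text
(no output)
```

View pics/c3.png

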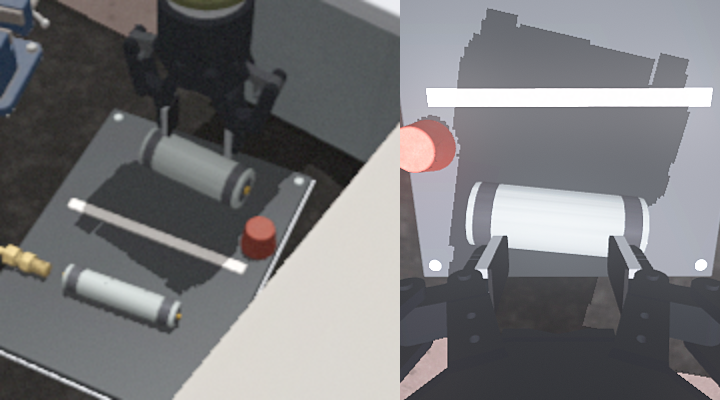

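```bash
python3 - <<'E'
from h import *
m=camera_model("wrist");K=np.array(m["mtx"]);q=m["rotation"];R=Ro.from_quat([q[1],q[2],q[3],q[0]]).as_matrix();s=sense();p=s["eef_pos"]
print(K.round(1).tolist(),np.array(m["eye"])-p,R.round(3).tolist())
qe=s["ee_rot"];T=Ro.from_quat([*qe[1:],qe[0]]).as_matrix()
for cam in("wrist","side"):
  m=camera_model(cam);K=np.array(m["mtx"]);q=m["rotation"];R=Ro.from_quat([q[1],q[2],q[3],q[0]]).as_matrix()
  for loc in ([11,-26,17],[-11,-26,17],[11,26,17],[-11,26,17],[11,26,0],[11,26,-8]):
    X=p+T@np.array(loc); c=K@R.T@(X-np.array(m["eye"])); print(cam,loc,X.round(),(c[:2]/c[2]).round())
E
```

```text
[[294.7, 0.0, 317.8], [0.0, 294.7, 198.2], [0.0, 0.0, 1.0]] [ 65.35750915  12.76938778 158.07088013] [[0.2, -0.945, -0.26], [-0.98, -0.194, -0.052], [-0.001, 0.265, -0.964]]
wrist [11, -26, 17] [471. 129.  21.] [275. 210.]
wrist [-11, -26, 17] [449. 125.  21.] [277. 242.]
wrist [11, 26, 17] [481.  78.  21.] [359. 210.]
wrist [-11, 26, 17] [460.  74.  21.] [358. 242.]
wrist [11, 26, 0] [481.  78.  38.] [363. 219.]
wrist [11, 26, -8] [481.  78.  46.] [365. 224.]
side [11, -26, 17] [471. 129.  21.] [349. 203.]
side [-11, -26, 17] [449. 125.  21.] [354. 194.]
side [11, 26, 17] [481.  78.  21.] [323. 193.]
side [-11, 26, 17] [460.  74.  21.] [328. 185.]
side [11, 26, 0] [481.  78.  38.] [323. 187.]
side [11, 26, -8] [481.  78.  46.] [323. 184.]
```

```bash
python3 - <<'E'
from h import *
from scipy.optimize import least_squares
m0=camera_model("wrist");s=sense();qe=s["ee_rot"];T=Ro.from_quat([*qe[1:],qe[0]]).as_matrix();p=s["eef_pos"]
def proj(m,X):
    K=np.array(m["mtx"]);q=m["rotation"];R=Ro.from_quat([q[1],q[2],q[3],q[0]]).as_matrix()
    c=K@R.T@(X-np.array(m["eye"]));return c[:2]/c[2]
ms=camera_model("side");p2=np.array([424.6,93,38.4])
for z in(17,10,0,-10,-20):
  for x in (11,0,-11):
    print(z,x,[np.round(proj(m0,p+T@[x,h,z])).tolist() for h in(-28,28)],[np.round(proj(ms,p2+T@[x,h,z])).tolist() for h in(-28,28)])
E
python3 - <<'E'
import cv2,sys
sys.path.insert(0,'.')
from h import *
a=save("scene","sc3")[170:250,250:370];b=cv2.imread("pics/w1.png")[215:315,220:420][:,:,::-1]
cv2.imwrite("pics/c4.png",np.vstack([cv2.resize(a,(600,300),interpolation=cv2.INTER_CUBIC),cv2.resize(b,(600,300))])[:,:,::-1])
E
```

```text
17 11 [[272.0, 210.0], [362.0, 210.0]] [[359.0, 187.0], [332.0, 177.0]]
17 0 [[273.0, 226.0], [361.0, 226.0]] [[361.0, 183.0], [334.0, 173.0]]
17 -11 [[274.0, 242.0], [361.0, 242.0]] [[364.0, 179.0], [336.0, 169.0]]
10 11 [[270.0, 213.0], [364.0, 213.0]] [[359.0, 184.0], [332.0, 175.0]]
10 0 [[271.0, 230.0], [363.0, 230.0]] [[362.0, 180.0], [334.0, 171.0]]
10 -11 [[272.0, 247.0], [362.0, 247.0]] [[364.0, 176.0], [337.0, 167.0]]
0 11 [[268.0, 219.0], [366.0, 219.0]] [[360.0, 181.0], [332.0, 171.0]]
0 0 [[269.0, 237.0], [366.0, 237.0]] [[362.0, 177.0], [334.0, 167.0]]
0 -11 [[269.0, 254.0], [365.0, 254.0]] [[364.0, 173.0], [337.0, 163.0]]
-10 11 [[265.0, 225.0], [369.0, 225.0]] [[360.0, 177.0], [332.0, 167.0]]
-10 0 [[266.0, 244.0], [368.0, 244.0]] [[362.0, 173.0], [334.0, 163.0]]
-10 -11 [[267.0, 262.0], [368.0, 262.0]] [[365.0, 169.0], [337.0, 159.0]]
-20 11 [[261.0, 232.0], [373.0, 232.0]] [[360.0, 173.0], [332.0, 164.0]]
-20 0 [[262.0, 252.0], [372.0, 252.0]] [[363.0, 169.0], [334.0, 160.0]]
-20 -11 [[263.0, 272.0], [371.0, 271.0]] [[365.0, 165.0], [337.0, 156.0]]
```

View pics/c4.png

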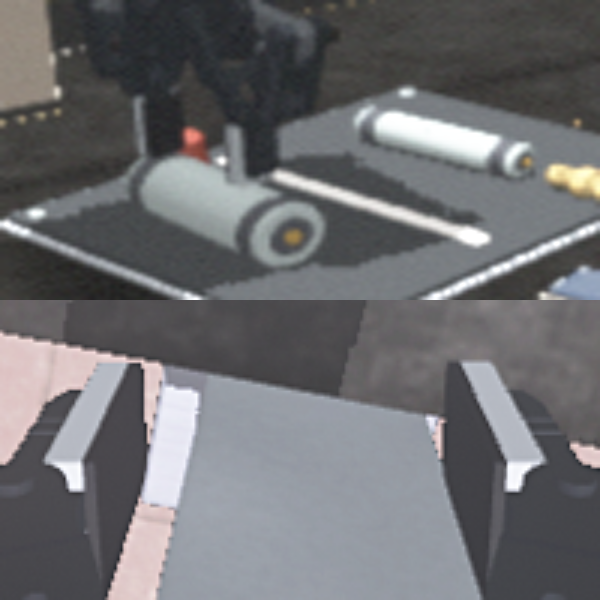

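The scene view shows the fingertips hovering above the cartridge. So they end about 20 mm higher than the given geometry says, at roughly z = 55, and nothing was touched. I'll raise, back off, and lower again in stages.

{"api": "step_arm", "payload": {"commands": "0.6 0 0 -1 0 0 0; 0.6 -1.5 0 -1 0 0 0; 0.6 -3.5 0 -1 0 0 0; 0.6 -4.4 0 -0.5 0 0 0; 0.6 -4.4 0 0.5 0 0 0; 0.6 -4.4 0 1 0 0 0; 0.6 -4.4 0 1.5 0 0 0; 0.6 -4.4 0 1.5 0 0 0; 0.6 -4.4 0 1.5 0 0 0"}}

```text
time_s: 5.9
eef_pos: [422.3, 92.6, 22.7]
ee_rot: [-0.0, 0.995, 0.101, -0.0]
force: [0.6, 0.7, -0.0]
grip_width: 0.602
grip_force: 0.0
```

```bash
python3 look.py; python3 - <<'E'
from h import *
a=save("scene","sc5")[170:250,230:350];b=save("side","s5")[130:230,280:400]
cv2.imwrite("pics/c5.png",np.hstack([cv2.resize(a,(480,320),interpolation=cv2.INTER_CUBIC),cv2.resize(b,(384,320))[:,:320]])[:,:,::-1])
E
```

```text
[422.32017784  92.59709297  22.71468511] (np.float64(-122.1), np.float64(6.9)) [ 0.55962428  0.71300978 -0.04552733] 5.9
wrist wide_cartridge (0.57, array([472.7, 102.9,  34. ]), np.float64(108.3), 0.099) (np.float64(-70.7), np.float64(6.8))
wrist slim_cartridge None None
side wide_cartridge (0.98, array([470.7, 100.7,  29. ]), np.float64(110.8), 0.088) (np.float64(-73.1), np.float64(5.0))
side slim_cartridge (0.73, array([614.8, 130.5,  21. ]), np.float64(103.5), 0.271) (np.float64(74.1), np.float64(5.2))
```

View pics/c5.png

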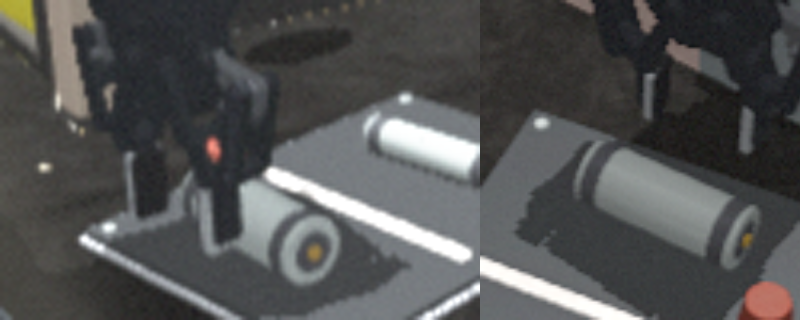

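```bash
python3 - <<'E'
from h import *
s=sense();qe=s["ee_rot"];T=Ro.from_quat([*qe[1:],qe[0]]).as_matrix();p=np.array(s["eef_pos"])
def proj(m,X):
    m=camera_model(m);K=np.array(m["mtx"]);q=m["rotation"];R=Ro.from_quat([q[1],q[2],q[3],q[0]]).as_matrix()
    c=K@R.T@(X-np.array(m["eye"]));return (c[:2]/c[2]).round(1).tolist()
for z in(10,0,-10,-20,-30):
  for x in (11,-11):
    print(z,x,[proj("scene",p+T@[x,h,z]) for h in(26,40)],[proj("side",p+T@[x,h,z]) for h in(-28,28)])
E
```

```text
10 11 [[288.2, 242.0], [292.6, 244.2]] [[359.5, 189.0], [332.1, 179.3]]
10 -11 [[280.3, 246.0], [284.7, 248.3]] [[364.0, 181.0], [336.9, 171.5]]
0 11 [[287.9, 237.9], [292.4, 240.1]] [[359.8, 185.5], [332.2, 175.8]]
0 -11 [[279.9, 241.8], [284.4, 244.1]] [[364.3, 177.5], [337.1, 168.0]]
-10 11 [[287.7, 233.7], [292.1, 235.9]] [[360.1, 182.0], [332.3, 172.2]]
-10 -11 [[279.6, 237.6], [284.1, 239.8]] [[364.7, 173.9], [337.2, 164.4]]
-20 11 [[287.4, 229.5], [291.8, 231.6]] [[360.4, 178.4], [332.4, 168.6]]
-20 -11 [[279.3, 233.3], [283.7, 235.5]] [[365.1, 170.2], [337.3, 160.7]]
-30 11 [[287.1, 225.2], [291.6, 227.3]] [[360.8, 174.7], [332.5, 164.9]]
-30 -11 [[278.9, 229.0], [283.4, 231.2]] [[365.4, 166.5], [337.4, 157.0]]
```

The scene and side projections agree that the tips sit about 20 mm behind the TCP, at z ≈ 42 now. Lowering another 17 mm brings them to about z = 25, and then I push.

{"api": "step_arm", "payload": {"commands": "0.6 0 0 0.4 0 0 0; 0.6 0 0 0.8 0 0 0; 0.6 0 0 1.2 0 0 0; 0.6 0 0 1.5 0 0 0; 0.6 0 0 1.7 0 0 0; 0.6 0.5 0 1.7 0 0 0; 0.6 1.0 0 1.7 0 0 0; 0.6 1.2 0 1.7 0 0 0; 0.6 1.4 0 1.7 0 0 0; 0.6 1.6 0 1.7 0 0 0; 0.6 1.8 0 1.7 0 0 0; 0.6 2.0 0 1.7 0 0 0; 0.6 2.2 0 1.7 0 0 0; 0.6 2.4 0 1.7 0 0 0; 0.6 2.6 0 1.7 0 0 0; 0.6 2.8 0 1.7 0 0 0; 0.6 3.0 0 1.7 0 0 0; 0.6 3.1 0 1.7 0 0 0; 0.6 3.2 0 1.7 0 0 0; 0.6 3.2 0 1.7 0 0 0"}}

```text
time_s: 7.97
eef_pos: [453.6, 99.0, 5.6]
ee_rot: [0.0, 0.995, 0.101, 0.0]
force: [-0.2, -0.5, 0.4]
grip_width: 0.598
grip_force: 0.0
```

```bash
python3 look.py; python3 -c "
from h import *
a=save('scene','sc6')[170:250,230:350];cv2.imwrite('pics/c6.png',cv2.resize(a,(600,400),interpolation=cv2.INTER_CUBIC)[:,:,::-1])"
```

```text
[453.57335879  99.03454137   5.60152479] (np.float64(-90.2), np.float64(6.9)) [-0.18372125 -0.54447791  0.37797477] 7.9667
wrist wide_cartridge (0.56, array([487.5, 104.1,  34. ]), np.float64(108.9), 0.1) (np.float64(-55.9), np.float64(5.0))
wrist slim_cartridge None None
side wide_cartridge (0.84, array([485.1, 102.6,  29. ]), np.float64(107.7), 0.07) (np.float64(-58.6), np.float64(4.0))
side slim_cartridge (0.96, array([615.2, 129.9,  21. ]), np.float64(106.4), 0.218) (np.float64(74.3), np.float64(4.5))
```

View pics/c6.png

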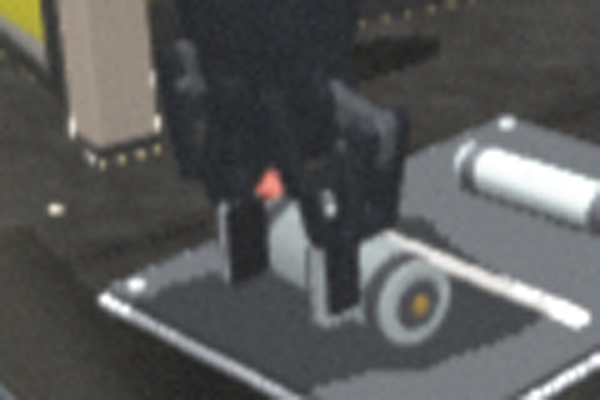

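The cartridge has rolled about 15 mm to x ≈ -57 with the fingers low behind it. I'll continue the push, turning the tool slightly to correct the yaw.

{"api": "step_arm", "payload": {"commands": "0.6 0.2 0 0 0 0 -0.01; 0.6 0.4 0 0 0 0 -0.02; 0.6 0.6 0 0 0 0 -0.03; 0.6 0.8 0 0 0 0 -0.04; 0.6 1.0 0 0 0 0 -0.05; 0.6 1.2 0 0 0 0 -0.05; 0.6 1.4 0 0 0 0 -0.05; 0.6 1.6 0 0 0 0 -0.05; 0.6 1.8 0 0 0 0 -0.05; 0.6 2.0 0 0 0 0 -0.05; 0.6 2.2 0 0 0 0 -0.05; 0.6 2.4 0 0 0 0 -0.05; 0.6 2.6 0 0 0 0 -0.05; 0.6 2.8 0 0 0 0 -0.05; 0.6 3.0 0 0 0 0 -0.05; 0.6 3.2 0 0 0 0 -0.05; 0.6 3.4 0 0 0 0 -0.05; 0.6 3.5 0 0 0 0 -0.05; 0.6 3.6 0 0 0 0 -0.05; 0.6 3.6 0 0 0 0 -0.05"}}

```text
time_s: 9.98
eef_pos: [488.8, 106.3, 5.6]
ee_rot: [0.0, 0.992, 0.126, 0.0]
force: [-0.3, 0.4, 0.6]
grip_width: 0.602
grip_force: 0.0
```

```bash
python3 look.py
```

```text
[488.82046625 106.29151387   5.59215964] (np.float64(-54.2), np.float64(6.9)) [-0.29896671  0.36584116  0.57424859] 9.9833
wrist wide_cartridge (0.82, array([525. , 107.2,  34. ]), np.float64(108.8), 0.107) (np.float64(-18.6), np.float64(0.5))
wrist slim_cartridge None None
side wide_cartridge (0.8, array([523.2, 106.3,  29. ]), np.float64(109.6), 0.127) (np.float64(-20.5), np.float64(-0.1))
side slim_cartridge None None
```

{"api": "step_arm", "payload": {"commands": "0.6 0.2 0 0 0 0 -0.01; 0.6 0.4 0 0 0 0 -0.02; 0.6 0.55 0 0 0 0 -0.03; 0.6 0.7 0 0 0 0 -0.04; 0.6 0.85 0 0 0 0 -0.05; 0.6 1.0 0 0 0 0 -0.05; 0.6 1.15 0 0 0 0 -0.05; 0.6 1.3 0 0 0 0 -0.05; 0.6 1.45 0 0 0 0 -0.05; 0.6 1.6 0 0 0 0 -0.05; 0.6 1.7 0 0 0 0 -0.05; 0.6 1.8 0 0 0 0 -0.05; 0.6 1.8 0 0 0 0 -0.05; 0.6 1.8 0 0 0 0 -0.05; 0.6 1.8 0 0 0 0 -0.05"}}

```text
time_s: 11.53
eef_pos: [506.0, 110.8, 5.6]
ee_rot: [-0.0, 0.989, 0.151, -0.0]
force: [-0.9, 1.1, -0.5]
grip_width: 0.601
grip_force: 0.0
```

```bash
python3 look.py
```

```text
[506.03585422 110.78746446   5.56704997] (np.float64(-36.4), np.float64(7.8)) [-0.94089192  1.0609028  -0.46208144] 11.5333
wrist wide_cartridge (0.76, array([544.3, 108.6,  34. ]), np.float64(109.4), 0.101) (np.float64(0.6), np.float64(-2.1))
wrist slim_cartridge (0.68, array([610.9, 128.5,  21. ]), np.float64(107.9), 0.302) (np.float64(69.8), np.float64(4.0))
side wide_cartridge (0.75, array([542. , 108.4,  29. ]), np.float64(111.4), 0.092) (np.float64(-1.7), np.float64(-1.8))
side slim_cartridge (0.81, array([614.5, 129.7,  21. ]), np.float64(106.3), 0.231) (np.float64(73.6), np.float64(4.5))
```

The cartridge is on the line. I'll back off, raise and verify.

{"api": "step_arm", "payload": {"commands": "0.6 -1 0 0 0 0 0; 0.6 -2.5 0 0 0 0 0; 0.6 -4 0 0 0 0 0; 0.6 -4.5 0 -2 0 0 0; 0.6 -5 0 -5 0 0 0; 0.6 -5 0 -8 0 0 0; 0.6 -5 0 -12 0 0 0; 0.6 -5 0 -14 0 0 0; 0.6 -5 0 -14 0 0 0; 0.6 -5 0 -14 0 0 0; 0.6 -5 0 -14 0 0 0; 0.6 -5 0 -14 0 0 0"}}

```text
time_s: 12.83
eef_pos: [457.7, 95.9, 144.3]
ee_rot: [-0.0, 0.989, 0.151, -0.001]
force: [0.3, 0.2, -0.4]
grip_width: 0.598
grip_force: 0.0
```

```bash
python3 look.py; python3 -c "
from h import *
save('wrist','w7')"
```

```text
[457.67794341  95.88693812 144.32776309] (np.float64(-86.8), np.float64(2.9)) [ 0.29920507  0.16794128 -0.42271279] 12.8333
wrist wide_cartridge (0.85, array([542.7, 110.2,  34. ]), np.float64(104.4), 0.099) (np.float64(-0.6), np.float64(-0.2))
wrist slim_cartridge (0.91, array([609.1, 128. ,  21. ]), np.float64(105.3), 0.301) (np.float64(68.0), np.float64(3.9))
side wide_cartridge (0.58, array([542. , 108.8,  29. ]), np.float64(110.4), 0.104) (np.float64(-1.6), np.float64(-1.4))
side slim_cartridge (0.65, array([614.3, 130. ,  21. ]), np.float64(105.3), 0.261) (np.float64(73.5), np.float64(4.8))
```

View pics/w7.png

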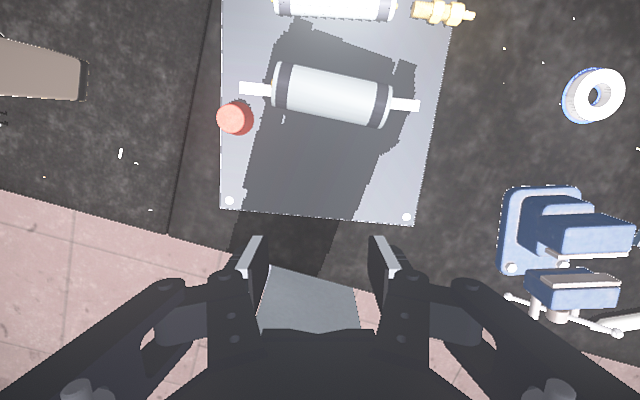

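The picture shows the wide cartridge lying over the tape at (332,95), about 0.10 rad off it and within 2 mm of the line. The slim cartridge is where it started, and the gripper touches nothing. All of this is within tolerance, so I'm handing in.

```bash
python3 -c "
from rig import *
print(finish_job())"
```

```text
the job is handed in; nothing more can be done
None
```

The wide cartridge was rolled onto the tape line and the job is handed in. My last measurements put its middle within about 2 mm of the line and its axis about 0.1 rad off the tape (limit 0.2), with the slim cartridge not moved. The hand-in call returned no verdict.

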